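# Swing the parts diverter to the round cup and lock it

## Robot

A 7-joint arm with a two-finger parallel gripper is mounted at the origin on the work surface; the furniture and walls round the work are solid. World frame = base frame: x ahead of the robot, y to its left, z up, the work surface at z = 0. Lengths are in m, angles in rad, forces in N, time in s.
With the tool pointing down it reaches from about 0.425 to 1.025 m from the base axis. Payload 9.4 kg.
Tool frame: the origin (TCP) lies midway between the tips of the shut fingers; the grasp point (between the pads) lies 19 mm behind it; z points along the fingers, y is the line along which they close (so a half turn about z gives the same grasp; the last joint's range is limited). The gripper opens to 93 mm and grips with 3 to 60 N. Pads are 15 mm wide; open, the fingers measure 128 mm over their backs; the gripper's body (75 mm by 188 mm) begins 65 mm behind the grasp point.
Start: joints at [1.202, 0.599, -0.003, 1.599, 0.002, 0.943, -0.08], TCP at [0.209, -0.694, 0.219] pointing down, gripper open.
Joint ranges: [-2.57, 2.57], [-0.35, 1.97], [-1.29, 1.29], [0.11, 2.56], [-1.05, 4.19], [0.11, 1.86], [-2.63, 2.63]. Speed limits (rad/s): [2.22, 2.22, 3.01, 3.01, 3.14, 3.14, 3.14].

## Interface

Orientations are given as a 3x3 rotation matrix whose columns are the frame's x, y, z axes.
In Python, from station import env, read_camera, spotter, read_time, read_joint_pos, read_joint_vel, read_tau, read_tcp_pos, read_ee_rot, read_ft_force, read_moment, read_gripper_width, read_grasp_force gives the robot as it stands. Calls block until the motion is done:
- env.move_pose(position, orientation): joint-space move of the TCP to a pose.
- env.line_to(position, frame=None, rate=0.15): straight line of the TCP; frame=None keeps the orientation; rate is the mean speed in m/s.
- env.set_joints(angles): joint-space move.
- env.set_gripper(opening): opening from 0.0 (shut) to 1.0 (fully open); the grip force is fixed at half the most; returns when the fingers have stopped.
- env.dwell(seconds).
- env.solve_ik(position, orientation): joint angles nearest the present ones, or None.
- read_camera(name): name is "scene" or "top"; returns a dict with "image" (384x512x3 uint8, red, green, blue), "depth" (384x512 float32, m along the optical axis (not along the pixel's ray), 0 where there is no reading), "fx", "fy", "cx", "cy" (pixels), "T" (4x4, takes a point from camera to world coordinates). Camera axes: x right, y down, z forward; pixel columns grow to the right and rows downward; lengths in m; the calibration is good to about 2 mm. A picture is of the moment at which its call begins.
A pose or a line that the arm cannot do raises env.IKError and nothing moves.
- env.hand_in(): hands the job in; it is judged then, once.
Trained networks look in the newest picture that a camera, given by its name, has taken for a name from the list of things; names that differ only in an ending like _2 or _b are one class to them, and where a whole thing is asked for, a point or a joint stands for the part that bears it (a point fixed in the world has none). Each returns a list of dicts, best first, with "confidence" (0 to 1); they miss things now and then, are a little off and sometimes report something else, mostly with a low value. They report only what shows in the picture. A call takes as long as a camera call. They do not tell look-alikes from the thing itself.
- spotter.boxes_of(label, camera): "bbox" ([left, top, right, bottom] in pixels, round what is visible of it).
- spotter.outline_of(label, camera): "mask" (384x512 bool, what is visible of it) and "bbox" ([left, top, right, bottom] in pixels, round what is visible of it).
- spotter.spot_point(label, camera): "xy" ([column, row] in pixels: a listed point, or the origin of a listed thing).
Readings, each from a call of its own:
- read_time(): time.
- read_joint_pos(): joint angles.
- read_joint_vel(): joint speeds.
- read_tau(): joint torques, N m.
- read_tcp_pos(): TCP position.
- read_ee_rot(): TCP orientation.
- read_ft_force(): force on the tool from outside, world axes, zero at the start.
- read_moment(): the same for the moment, N m.
- read_gripper_width(): opening from 0.0 (shut) to 1.0 (fully open).
- read_grasp_force(): force on a finger pad.
Only numpy, scipy, OpenCV 4.12 (cv2) and the standard library are available. Lean on these libraries where they do the work, as an engineer would, in place of code of your own. Each camera call takes 0.05 s, during which the arm holds its last target. There are 200 camera calls.

## Task

With the crank handle, turn the chute of the parts diverter round to the round cup, going the shorter way, and stop where you feel its hidden catch drop in. Then press the lock button in the middle fully down (it only goes down while the catch is in). Work gently, and leave the cup, the square bin and the things around as they are.

Things in the scene. Friction and masses are not known exactly. Their poses are not given: they have to be found in the camera images.
- diverter: Parts diverter: grey fixed drum 144 mm across and 48 mm high; on it a revolving aluminium disc (140 mm across, top at 60 mm). Origin on the axis at desk level, z up. The two receivers stand about 125 mm from the axis (within 4 mm), one on its +y, one on its -y side. At the start the chute points within 0.6 rad of its -x.
- turret (a joint): Angle of the revolving top, rad, counter-clockwise from above positive, no end stops. 0: chute along the diverter's -x, crank along +x; +1.57: chute along -y; -1.57: chute along +y. Steady drag of 1 to 2 N at the crank. A hidden catch holds it at each receiver, up to 0.3 rad before or after the exact +1.57 or -1.57; the offset is not measured, differs every time, and must be felt.
- crank (a point): Centre of the crank handle: upright black sleeve 15 mm across, 36 mm tall, spinning freely on its pin, 54 mm from the axis, opposite to the chute. The point is half-way up, about 87 mm above the desk (sleeve from 69 to 105 mm, pin to 107; disc top at 60 with a 4 mm collar round the pin). Total force of the fingers on it, squeeze and push, stays under 60 N.
- chute (a point): Point in the middle of the steel chute's floor (trough 36 mm wide, down to 112 mm from the axis, 55 mm above the desk), 70 mm from the axis. The catch: over the last 0.25 rad before it the push at the crank grows by 2 to 5 N and drops as it falls in; then, within 0.1 rad, a firm stop is felt both ways (0.02 rad of play); 5 N of extra push is enough to tell. Pushed with over about 10 N it gives way and the chute runs past.
- lock_top (a point): Middle of the top face of the black round lock button (27 mm across) on the axis of the diverter, 112 mm above the desk when up. Around it a grey hub 30 mm across, up to 95 mm.
- lock (a joint): Lock button, m: 0 up, 0.008 fully down; it stays where it is left. It moves with 3 to 4 N of push; when the catch has not dropped in, it stops hard at 0.002 to 0.004. Keep the push under 25 N.
- cup_mouth (a point): Centre of the mouth of the round aluminium cup, 90 mm across, 42 mm tall, standing loose beside the diverter: the receiver wanted.
- bin_mouth (a point): Centre of the mouth of the square aluminium bin, 76 x 76 mm, 42 mm tall, standing loose on the other side: not wanted.
- stapler: Red stapler, 32x135x46 mm, loose bystander; origin at the centre of its underside.
- tape_roll: Roll of brown tape, 94 mm across, 48 mm tall, loose bystander; origin under its centre.
- power_adapter: Black mains adapter, 42x109x30 mm, loose bystander; origin under its centre.
Mind the look-alikes: they are no part of the job. What is shaped like the part that bears cup_mouth but green is not meant.

How it is judged:
By the outcome, as a careful person would: the job done as asked, in the order asked, and still so for the second after the job is handed in, with the robot touching nothing.
It also fails if it takes over 64 s, if anything falls off the work surface, if the arm or the gripper's body presses on something with over 40 N, if the wrist force passes 120 N, or if a joint passes its speed limit or range.

## Working session

There is one attempt and no reset: what is moved stays moved. The work goes in short steps, each a Python script; the robot and the scene stay as the last script left them, time stands still between calls to the robot, and variables do not carry over. Pictures are saved under pics/ and viewed, at most 10 in all, crops included, and the job is handed in when it is done.

```bash
mkdir -p pics; ls
cat > h.py <<'E'
import numpy as np, cv2
from station import *
def world(c,u,v,d=None,z=None):
    r=np.array([(u-c["cx"])/c["fx"],(v-c["cy"])/c["fy"],1.0]);T=c["T"]
    if z is not None:
        w=T[:3,:3]@r; return T[:3,3]+w*(z-T[2,3])/w[2]
    if d is None:
        p=c["depth"][int(v)-1:int(v)+2,int(u)-1:int(u)+2]; p=p[p>0]; d=np.median(p) if p.size else np.nan
    return T[:3,:3]@(r*d)+T[:3,3]
E
python3 - <<'E'
from h import *
ims=[]
for n in("scene","top"):
    c=read_camera(n); ims.append(c["image"]); print(n,c["T"][:3,3].round(3))
    for l in["crank","chute","lock_top","cup_mouth","bin_mouth","diverter","stapler","tape_roll","power_adapter"]:
        for r in spotter.spot_point(l,n)[:3]:
            u,v=r["xy"]; 
            print(l,round(r["confidence"],2),np.round([u,v],0),world(c,u,v).round(3) if 0<u<511 and 0<v<383 else "")
    cv2.imwrite(f"pics/{n}0.png",cv2.resize(c["image"][:,:,::-1],(768,576)))
E
```

```text
pics
scene [-0.128  1.031  0.565]
crank 0.57 [221. 201.] [0.435 0.253 0.081]
chute 0.67 [259. 194.] [0.375 0.125 0.069]
lock_top 0.4 [238. 188.] [0.411 0.193 0.109]
cup_mouth 0.94 [283. 241.] [0.218 0.259 0.013]
cup_mouth 0.84 [233. 226.] [0.373 0.282 0.027]
bin_mouth 0.67 [236. 227.] [0.364 0.278 0.023]
bin_mouth 0.48 [241. 193.] [0.394 0.205 0.101]
diverter 0.98 [239. 220.] [0.369 0.257 0.038]
stapler 0.59 [275. 184.] [ 0.421 -0.09   0.012]
tape_roll 0.56 [176. 268.] [0.384 0.52  0.027]
tape_roll 0.21 [241. 188.] [0.401 0.19  0.109]
power_adapter 0.51 [298. 186.] [ 0.329 -0.098  0.022]
top [0.119 0.179 1.264]
crank 0.4 [229. 173.] [0.421 0.248 0.079]
chute 0.85 [264. 189.] [0.366 0.14  0.072]
lock_top 0.49 [242. 176.] [0.4   0.206 0.111]
lock_top 0.26 [341. 202.] [ 0.326 -0.109  0.029]
cup_mouth 0.73 [246. 185.] [0.383 0.198 0.062]
cup_mouth 0.71 [208. 196.] [0.361 0.326 0.003]
cup_mouth 0.6 [215. 244.] [0.203 0.303 0.004]
bin_mouth 0.94 [277. 163.] [0.47  0.089 0.003]
diverter 0.64 [247. 181.] [0.39  0.192 0.091]
stapler 0.66 [340. 174.] [ 0.423 -0.118  0.013]
```

View pics/scene0.png

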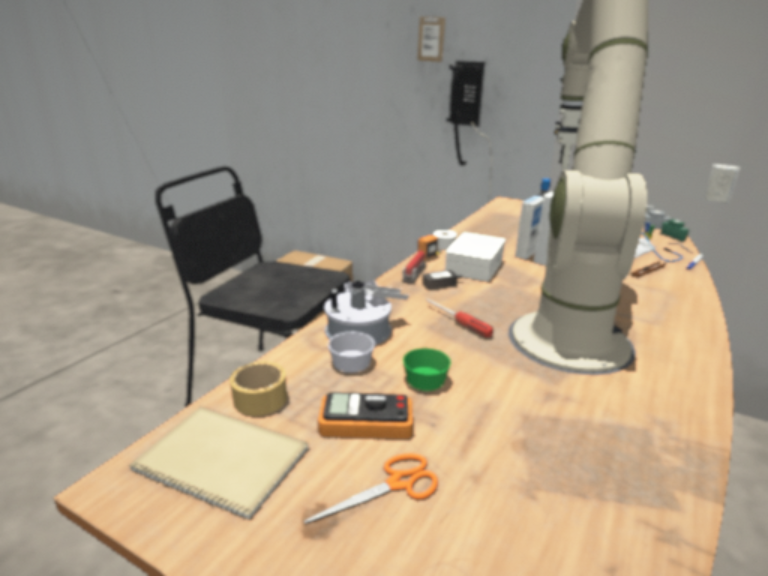

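View pics/top0.png

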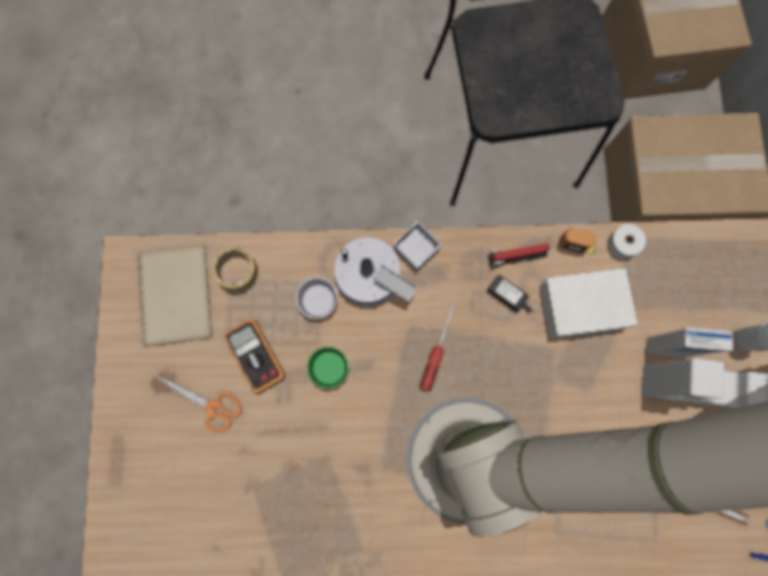

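The top view shows the diverter at (245,180) in camera pixels. The cup candidates are the aluminium cup at (211,199), which is next to the diverter and is the one wanted, and the green cup at (218,245), a look-alike. The tape ring at (156,179) is not a cup. The square bin is at (277,164). The chute points to the lower right (264,189) and the crank is at (229,172).

```bash
cat >> h.py <<'E'
def cloud(c):
    v,u=np.indices(c["depth"].shape);d=c["depth"]
    P=np.stack([(u-c["cx"])/c["fx"]*d,(v-c["cy"])/c["fy"]*d,d],-1)@c["T"][:3,:3].T+c["T"][:3,3]
    P[d==0]=np.nan; return P
E
python3 - <<'E'
from h import *
for n in("top","scene"):
    c=read_camera(n);P=cloud(c).reshape(-1,3)
    A=np.array([.40,.20]); 
    r=np.hypot(*(P[:,:2]-A).T)
    S=P[(r<.11)&(P[:,2]>.05)&(P[:,2]<.066)]
    (x,y),rad=cv2.minEnclosingCircle(S[np.hypot(*(S[:,:2]-A).T)<.082][:,:2].astype(np.float32)); print(n,"disc",x,y,rad,len(S))
    H=P[(r<.1)&(P[:,2]>.09)]
    a=H[np.hypot(*(H[:,:2]-A).T)<.03];b=H[np.hypot(*(H[:,:2]-A).T)>.035]
    for q in(a,b):
        print(len(q),q.mean(0).round(4) if len(q) else "",q.min(0).round(3),q.max(0).round(3))
    for l in("cup_mouth","bin_mouth","chute","crank","diverter"):
        for o in spotter.outline_of(l,n)[:3]:
            q=P[o["mask"].ravel()];q=q[~np.isnan(q[:,0])]
            if l in("cup_mouth","bin_mouth"): q=q[q[:,2]>.03]
            if len(q)>3:
                print(l,round(o["confidence"],2),len(q),q.mean(0).round(3),cv2.minAreaRect(q[:,:2].astype(np.float32)) if n=="top" else "")
    if n=="top":
        cv2.imwrite("pics/crop.png",cv2.resize(c["image"][140:270,180:310,::-1],(600,600),interpolation=cv2.INTER_CUBIC))
E
```

```text
top disc 0.3989236354827881 0.19558803737163544 0.07753636687994003 1229
78 [0.3996 0.2015 0.107 ] [0.388 0.17  0.09 ] [0.414 0.217 0.119]
29 [0.4182 0.2274 0.1012] [0.363 0.149 0.09 ] [0.436 0.254 0.109]
cup_mouth 0.92 123 [0.353 0.315 0.038] ((0.34660908579826355, 0.3128196597099304), (0.0823025181889534, 0.0891149640083313), 89.41889190673828)
cup_mouth 0.65 142 [0.2   0.293 0.039] ((0.1986849159002304, 0.2911107838153839), (0.08562690764665604, 0.0852692723274231), 89.00850677490234)
bin_mouth 0.86 131 [0.458 0.096 0.039] ((0.45966777205467224, 0.09202951192855835), (0.07681290060281754, 0.07572094351053238), 42.22346115112305)
chute 0.63 1519 [0.394 0.193 0.064] ((0.40078625082969666, 0.18467794358730316), (0.17093504965305328, 0.13869185745716095), 87.015625)
crank 0.69 48 [0.402 0.203 0.112] ((0.401926189661026, 0.2025497406721115), (0.021549953147768974, 0.022553609684109688), 89.62825775146484)
diverter 0.72 1748 [0.394 0.198 0.061] ((0.3980575203895569, 0.1999601274728775), (0.1851663589477539, 0.14609569311141968), 25.1981258392334)
diverter 0.27 616 [0.352 0.315 0.014] ((0.35152772068977356, 0.3163897395133972), (0.09007906913757324, 0.09790748357772827), 88.67558288574219)
scene disc 0.3976292610168457 0.19832368195056915 0.078485406935215 659
78 [0.4019 0.2058 0.102 ] [0.374 0.186 0.091] [0.42  0.218 0.113]
36 [0.4228 0.2351 0.0983] [0.365 0.158 0.09 ] [0.438 0.258 0.106]
cup_mouth 0.87 218 [0.199 0.293 0.036] 
cup_mouth 0.85 198 [0.353 0.317 0.036] 
chute 0.57 1022 [0.396 0.198 0.063] 
crank 0.41 46 [0.431 0.253 0.088] 
diverter 0.59 1419 [0.389 0.212 0.056]
```

View pics/crop.png

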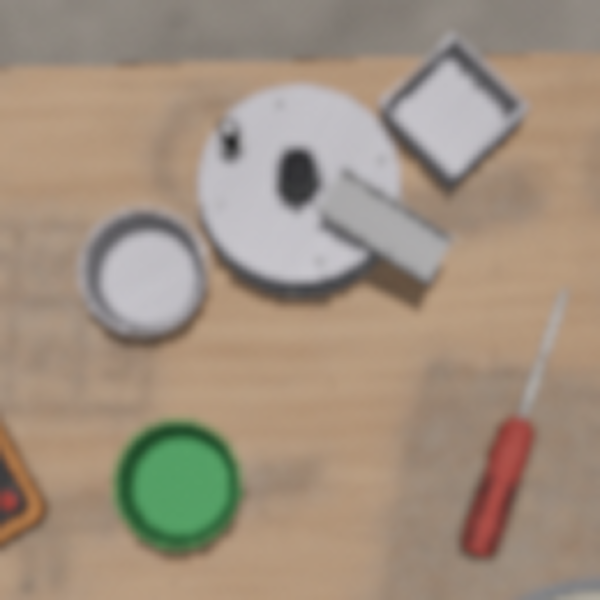

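The crop confirms the choice: the aluminium cup at crop (145,275) is round and beside the drum, and the green one at (180,487) is not meant. The crank is at (230,143), the button at (298,178) and the chute end at (435,260).

Run:
```python
from h import *
A=np.array([.4005,.203])
for n in("top","scene"):
    c=read_camera(n);P=cloud(c);g=c["image"].max(2)
    X=P[...,:2]-A;r=np.hypot(X[...,0],X[...,1])
    m=((r<.09)&(P[...,2]>.055)&(g<100)).astype(np.uint8)
    k,L,s,ce=cv2.connectedComponentsWithStats(m)
    for i in range(1,k):
        if s[i,4]>4:
            u,v=ce[i]; w=[world(c,u,v,z=z)[:2] for z in(.087,.103)]
            b=[world(c,u,y,z=z)[:2] for y,z in((s[i,1],.107),)]
            print(n,s[i],ce[i].round(1),[q.round(4) for q in w],"ang",[np.degrees(np.arctan2(*(q-A)[::-1])).round(1) for q in w])
    q=P[(r>.078)&(r<.115)&(P[...,2]>.05)&(P[...,2]<.09)][:,:2]; d=q.mean(0)-A
    print("chute",len(q),q.mean(0),np.degrees(np.arctan2(d[1],d[0])))
E=np.diag([1.,-1,-1])
from station import *
for a in np.radians([60,30,0,-30,-64,-85]):
    p=np.r_[A+.054*np.array([np.cos(a),np.sin(a)]),.075]
    for s in(0,np.pi):
        t=a+s; R=np.array([[np.cos(t),np.sin(t),0],[np.sin(t),-np.cos(t),0],[0,0,-1]]) # x radial, y tangential
        j=env.solve_ik(p,R); print(np.degrees(a).round(),s,None if j is None else np.round(j,2))
```

```text
top [229 169   2   5   8] [229.6 171. ] [array([0.4241, 0.2464]), array([0.42  , 0.2455])] ang [np.float64(61.4), np.float64(65.4)]
top [241 173   8  11  73] [244.1 178. ] [array([0.4003, 0.2015]), array([0.3965, 0.2012])] ang [np.float64(-96.8), np.float64(-156.0)]
chute 130 [0.35305159 0.12082981] -120.00388556014212
scene [235 187   8   6  36] [238.2 189.6] [array([0.4294, 0.1641]), array([0.4108, 0.1931])] ang [np.float64(-53.4), np.float64(-44.0)]
scene [220 194   5  12  34] [222.  198.6] [array([0.4362, 0.2459]), array([0.4174, 0.2721])] ang [np.float64(50.2), np.float64(76.3)]
scene [235 194   8  11  62] [238.7 199.8] [array([0.388 , 0.2258]), array([0.3708, 0.2527])] ang [np.float64(118.7), np.float64(120.9)]
chute 68 [0.35493836 0.12128643] -119.14304609993648
60.0 0 [-0.49  0.57 -0.22  2.23  0.33  0.37 -1.51]
60.0 3.141592653589793 [ 0.07  0.82 -1.11  2.2   1.06  0.84  0.87]
30.0 0 [-0.5   0.57 -0.13  2.22  0.19  0.37 -1.83]
30.0 3.141592653589793 [ 0.12  0.83 -1.11  2.18  1.06  0.85  0.42]
0.0 0 [-0.6   0.57  0.09  2.24 -0.15  0.34 -1.95]
0.0 3.141592653589793 [-0.08  0.64 -0.65  2.21  0.78  0.54  0.23]
-30.0 0 [-0.64  0.56  0.21  2.28 -0.36  0.33 -2.21]
-30.0 3.141592653589793 [-0.07  0.61 -0.61  2.25  0.77  0.5  -0.24]
-64.0 0 [ 0.25  0.78 -1.11  2.29  1.09  0.79  1.95]
-64.0 3.141592653589793 [-0.19  0.56 -0.4   2.32  0.62  0.37 -0.67]
-85.0 0 [ 0.25  0.76 -1.11  2.34  1.11  0.76  1.54]
-85.0 3.141592653589793 [-0.32  0.53 -0.22  2.37  0.42  0.28 -0.84]
```

```bash
cat >> h.py <<'E'
A=np.array([.4005,.203]);RC=.054
def R(a):
    t=a+np.pi; return np.array([[np.cos(t),np.sin(t),0],[np.sin(t),-np.cos(t),0],[0,0,-1.]])
def pt(a,z,r=RC): return np.r_[A+r*np.array([np.cos(a),np.sin(a)]),z]
def ft(a):  # push on crank clockwise (+) and radial, vertical
    f=np.mean([read_ft_force() for _ in range(3)],0); return f@[-np.sin(a),np.cos(a),0], f@[np.cos(a),np.sin(a),0], f[2]
E
python3 - <<'E'
from h import *
a=np.radians(60.5)
p=read_tcp_pos(); env.line_to([p[0],p[1],.33],rate=.3)
env.move_pose(pt(a,.25),R(a)); print(read_time(),read_joint_pos().round(2),read_tcp_pos())
env.line_to(pt(a,.15),rate=.15); print(ft(a),read_time())
c=read_camera("scene"); cv2.imwrite("pics/s1.png",cv2.resize(c["image"][120:260,150:340,::-1],(760,560),interpolation=cv2.INTER_CUBIC))
E
```

```text
5.6167 [ 0.14  0.47 -1.09  2.04  0.52  0.94  1.4 ] [0.42751888 0.24951038 0.24991455]
(np.float64(-0.7552058400412072), np.float64(0.43162340169318664), np.float64(0.016698806065170782)) 6.4333
```

View pics/s1.png

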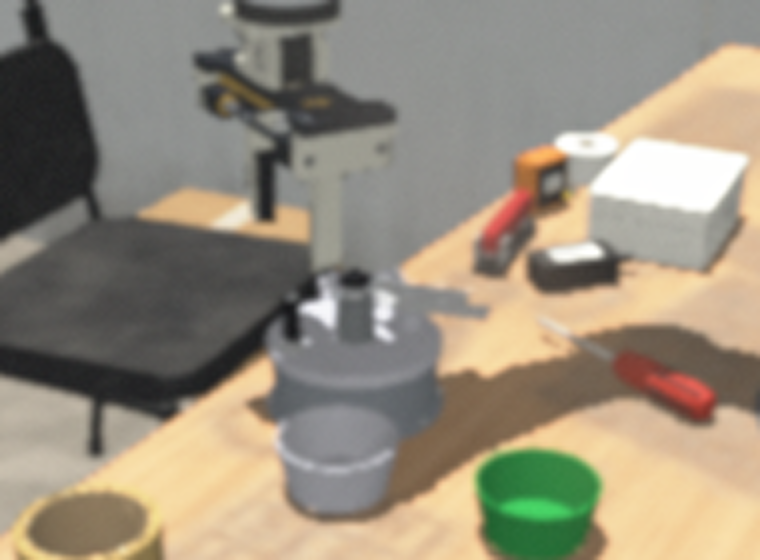

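The fingers at (265,190) and (325,220) straddle the crank at (291,310) from above, and their midpoint lines up with it. Next I descend and narrow the cage.

Run:
```python
from h import *
a=np.radians(60.5)
for z in(.112,.09,.073):
    env.line_to(pt(a,z),rate=.08); print(np.round(ft(a),2))
    if abs(ft(a)[2])>6: print("contact");break
else:
    for o in(.5,.35,.28,.22):
        env.set_gripper(o); print(o,read_gripper_width(),np.round(ft(a),2),read_grasp_force())
print(read_time(),read_joint_pos().round(2))
```

```text
[0.02 0.21 0.5 ]
[ 0.04 -0.67  0.24]
[0.26 0.   0.51]
0.5 0.504654827455995 [ 0.61  0.09 -0.93] 0.0
0.35 0.3484129045582823 [ 0.08 -0.38 -0.99] 0.0
0.28 0.27853852593428563 [-0.19 -0.2  -0.36] 0.5714577622711658
0.22 0.21730490360003418 [-1.9  -0.52  0.39] 0.5642983876168728
10.0417 [-0.09  0.69 -0.81  2.21  0.9   0.62  1.05]
```

Run:
```python
from h import *
a=np.radians(60.5)
while a>np.radians(-25):
    a-=.1; env.line_to(pt(a,.073),R(a),rate=.06)
    f=ft(a); print(round(np.degrees(a),1),np.round(f,2),round(read_grasp_force(),1),round(read_time(),2))
    if max(np.abs(f))>9: print("STOP");break
print(read_joint_pos().round(2),read_tcp_pos(),pt(a,.073))
```

```text
54.8 [-0.15  0.03 -0.25] 0.0 10.29
49.0 [-0.15  0.18  0.12] 0.0 10.54
43.3 [-0.46  0.17  0.83] 0.0 10.79
37.6 [ 0.14  0.44 -0.03] 0.0 11.04
31.9 [-0.52  0.58 -0.14] 0.0 11.29
26.1 [0.53 0.05 1.  ] 0.0 11.54
20.4 [-0.69 -0.2   0.57] 0.0 11.79
14.7 [-0.77  0.11 -0.05] 0.0 12.04
8.9 [-0.39  0.67  0.5 ] 0.0 12.29
3.2 [-0.35  0.07  0.07] 0.0 12.54
-2.5 [-0.44 -0.92 -0.04] 0.0 12.79
-8.3 [ 0.46 -0.51  0.3 ] 0.0 13.04
-14.0 [ 0.06 -1.46  0.75] 0.0 13.29
-19.7 [ 0.5   0.21 -0.11] 0.0 13.54
-25.4 [ 0.33 -0.26 -0.35] 0.0 13.79
[-0.21  0.58 -0.41  2.25  0.58  0.41  0.03] [0.44915882 0.17972685 0.0729996 ] [0.44926244 0.17980033 0.073     ]
```

Run:
```python
from h import *
ims=[read_camera("scene")["image"][130:240,180:330],read_camera("top")["image"][130:240,180:330]]
cv2.imwrite("pics/s2.png",cv2.resize(np.hstack(ims)[:,:,::-1],(800,294),interpolation=cv2.INTER_CUBIC))
```

```text
(no output)
```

View pics/s2.png

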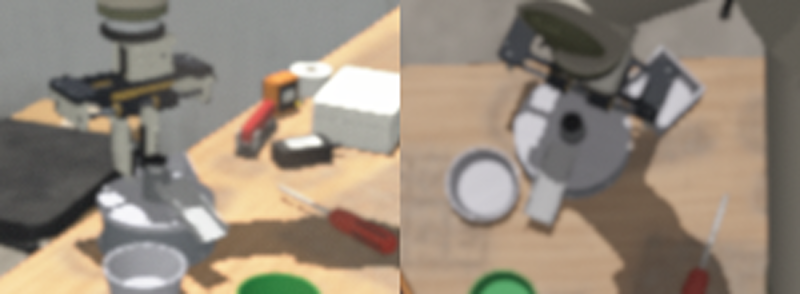

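```bash
cat >> h.py <<'E'
def fine(a,end,step,lim):
    s=np.sign(end-a); n=0
    while (end-a)*s>1e-6:
        a+=s*step; env.line_to(pt(a,.073),R(a),rate=.02)
        f=np.array(ft(a)); n+=1
        if n%3==0 or abs(f[0])>2: print(round(a,3),np.round(f,1),round(read_grasp_force(),1),round(read_time(),2))
        if abs(f[0])>lim or abs(f[1])>12: print("STOP",a); break
    return a
E
python3 - <<'E'
from h import *
a=np.radians(60.5)-1.5
a=fine(a,np.radians(-70),.012,5)
print(a,read_time())
E
```

```text
-0.48 [ 0.6 -0.9 -1.6] 0.5 14.64
-0.516 [ 1.3  0.1 -1.6] 0.4 15.39
-0.552 [ 0.8 -0.1 -0.4] 0.4 16.14
-0.588 [ 0.8 -0.4 -0.5] 0.4 16.89
-0.624 [ 1.3  0.3 -0.7] 0.4 17.64
-0.66 [ 0.9  0.6 -1.1] 0.4 18.39
-0.696 [ 0.1  0.  -0.7] 0.4 19.14
-0.732 [ 0.7 -0.  -0.7] 0.4 19.89
-0.768 [ 1.2  0.5 -1.1] 0.4 20.64
-0.804 [ 0.8  0.3 -1.1] 0.4 21.39
-0.84 [ 0.8  0.  -0.2] 0.4 22.14
-0.876 [ 0.7  0.7 -0.7] 0.4 22.89
-0.912 [1.1 0.4 0.2] 0.4 23.64
-0.948 [ 2.2 -0.   0. ] 0.4 24.39
-0.984 [1.3 0.3 0.2] 0.4 25.14
-1.02 [ 0.6 -0.2 -0.3] 0.4 25.89
-1.056 [-0.4 -0.1 -0.5] 0.4 26.64
-1.092 [ 1.9  0.4 -0.4] 0.4 27.39
-1.128 [ 1.3  0.  -0.8] 0.8 28.14
-1.14 [ 3.2  0.2 -0.9] 1.0 28.39
-1.152 [ 2.5 -0.2 -1.1] 1.2 28.64
-1.164 [ 3.8  0.7 -1.6] 1.6 28.89
-1.176 [ 4.2  0.2 -1.4] 1.8 29.14
-1.188 [ 3.7 -0.2 -1.6] 1.8 29.39
-1.2 [ 5.  -0.3 -2. ] 2.5 29.64
STOP -1.2000758025434313
-1.2000758025434313 29.6417
```

Run:
```python
from h import *
a=-1.2000758
p=read_tcp_pos()
print(p-pt(a,.073))
a=fine(a,-1.25,.01,7.2)
print(read_tcp_pos()-pt(a,.073),read_time())
```

```text
[3.37541344e-04 1.73905663e-04 4.36246974e-05]
-1.21 [ 4.3  0.3 -0.6] 2.0 29.89
-1.22 [ 4.5 -0.  -2.2] 2.5 30.14
-1.23 [ 6.6  0.  -3.2] 3.0 30.39
-1.24 [ 2.5 -0.7 -0.6] 1.8 30.64
-1.25 [ 3.6  0.6 -0.8] 2.2 30.89
[-1.61172838e-05 -1.35339047e-05  1.43217301e-05] 30.8917
```

Run:
```python
from h import *
a=fine(-1.25,-1.36,.007,6.3)
print(a,read_tcp_pos()-pt(a,.073),read_time())
```

```text
-1.257 [ 3.7 -0.2 -2.2] 2.5 31.14
-1.264 [ 6.   0.7 -2.4] 2.9 31.39
-1.271 [ 6.8  0.4 -3.3] 3.3 31.64
STOP -1.2709999999999997
-1.2709999999999997 [7.18124910e-04 3.54032027e-04 6.05751621e-05] 31.6417
```

Run:
```python
from h import *
a=fine(-1.271,-1.289,.006,8.3)
print(a,read_tcp_pos()-pt(a,.073),read_time())
for _ in range(3): env.dwell(.15); print(np.round(ft(a),1),read_grasp_force())
```

```text
-1.277 [ 7.4  0.  -2.7] 3.6 31.89
-1.283 [ 4.4 -0.2 -0.2] 2.1 32.14
-1.289 [ 4.4  0.2 -0.8] 2.3 32.39
-1.289 [-1.66306000e-05 -8.96347828e-06  1.60331421e-05] 32.3917
[ 4.9  0.1 -0.2] 2.3000284284353256
[ 4.4 -0.5 -1.6] 2.2769247740507126
[ 4.6  0.5 -1. ] 2.2579217702150345
```

Run:
```python
from h import *
a=fine(-1.289,-1.36,.008,8.5)
print(a,read_tcp_pos()-pt(a,.073),read_time())
```

```text
-1.297 [ 5.7 -0.5 -0.8] 2.7 33.09
-1.305 [ 6.  -1.  -1.7] 3.1 33.34
-1.313 [ 6.8  0.5 -2.7] 3.5 33.59
-1.337 [-1.1 -0.1  0.6] 0.0 34.34
-1.361 [0.3 0.6 0. ] 0.1 35.09
-1.361 [4.64917272e-05 3.82993694e-05 4.40667234e-06] 35.0917
```

Run:
```python
from h import *
a=-1.361
for i in range(16):
    a-=.008; env.line_to(pt(a,.073),R(a),rate=.02); f=ft(a)
    print(round(a,3),np.round(f,1),round(read_grasp_force(),2),(read_tcp_pos()-pt(a,.073)).round(5)[:2])
    if f[0]>5.5: break
print(read_time())
```

```text
-1.369 [ 0.7  0.6 -0.4] 0.5 [1.2e-04 7.0e-05]
-1.377 [ 1.6 -0.6 -0.2] 0.53 [6.e-05 4.e-05]
-1.385 [1.2 0.4 0.7] 0.48 [-2.e-05  1.e-05]
-1.393 [ 2.  -0.1 -0.2] 0.69 [7.e-05 3.e-05]
-1.401 [ 2.2 -0.2 -0.8] 1.24 [0.00026 0.00012]
-1.409 [ 3.6 -0.1 -1. ] 1.97 [0.00044 0.00022]
-1.417 [ 5.2 -0.5 -1.1] 2.5 [0.00038 0.00019]
-1.425 [ 6.2 -0.2 -2.6] 2.92 [0.00058 0.00028]
37.0917
```

Run:
```python
from h import *
a=-1.38
env.line_to(pt(a,.073),R(a),rate=.03); print(np.round(ft(a),1))
env.set_gripper(.4); env.line_to(pt(a,.14),R(a),rate=.15); env.set_gripper(0.0)
env.line_to(np.r_[A,.14],R(a),rate=.15); env.line_to(np.r_[A,.116],rate=.08); print(read_time())
z=.116
while z>.0975:
    z-=.001; env.line_to(np.r_[A,z],rate=.02); f=read_ft_force(); print(round(z,4),f.round(1),read_tcp_pos()[2].round(4))
    if f[2]>12: break
print(read_time())
```

```text
[ 0.8 -0.4  0.4]
40.175
0.115 [-0.5  0.   0.8] 0.1153
0.114 [ 0.2  0.3 -0.1] 0.114
0.113 [ 0.4 -0.4 -0.6] 0.1129
0.112 [-0.2  0.1  0.6] 0.1119
0.111 [-0.2 -0.3 -0.5] 0.1109
0.11 [-0.4  0.2  0.2] 0.1099
0.109 [ 0.5 -0.3 -0.2] 0.1089
0.108 [-0.3 -0.2  0.1] 0.1079
0.107 [ 0.4  0.6 -0.1] 0.1069
0.106 [ 0.4  0.3 -0.3] 0.1059
0.105 [-0.3  0.4 -0.8] 0.1049
0.104 [-0.4 -0.3  3.5] 0.104
0.103 [-1.6 -1.2 12.8] 0.1035
43.425
```

Run:
```python
from h import *
print(read_gripper_width(),read_tcp_pos(),read_ft_force())
env.line_to(np.r_[A,.1025],rate=.02); print(read_ft_force().round(1),read_tcp_pos()[2])
env.line_to(np.r_[A,.20],rate=.2)
env.line_to([.52,.05,.30],rate=.35); print(read_time())
ims=[]
for n in("top","scene"):
    c=read_camera(n);P=cloud(c);g=c["image"].max(2);X=P[...,:2]-A;r=np.hypot(X[...,0],X[...,1])
    h=P[(r<.025)&(P[...,2]>.09)][:,2]; print(n,np.sort(h)[-12:].round(4))
    q=P[(r>.078)&(r<.115)&(P[...,2]>.05)&(P[...,2]<.09)][:,:2]; d=q.mean(0)-A
    print("chute",len(q),np.degrees(np.arctan2(d[1],d[0])))
    ims.append(cv2.resize(c["image"][140:240,190:310,::-1],(400,333),interpolation=cv2.INTER_CUBIC))
cv2.imwrite("pics/s3.png",np.hstack(ims))
```

```text
0.0023591201619538233 [0.40062241 0.20308271 0.1034654 ] [-1.57882883 -1.24352886 12.82305734]
[-2.2 -0.7 16.9] 0.10322051096344619
45.0833
top [0.1055 0.1062 0.1062 0.1064 0.1068 0.1069 0.1069 0.1072 0.1074 0.1079
 0.1082 0.1094]
chute 129 97.5816377148695
scene [0.1033 0.1034 0.1035 0.1037 0.1037 0.1037 0.1039 0.1039 0.1039 0.1042
 0.1049 0.1051]
chute 135 95.52262078929067
```

View pics/s3.png

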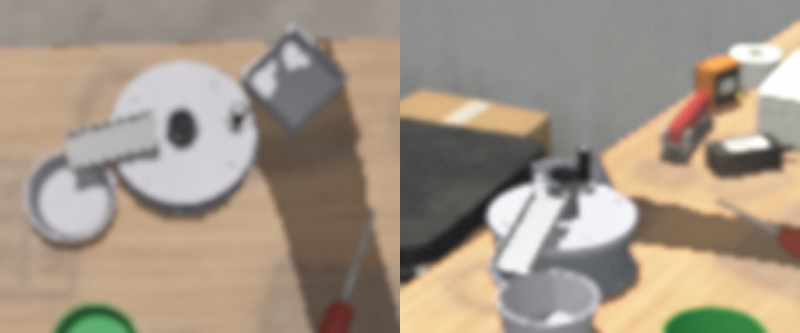

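The button top now reads about 0.104 m, down from about 0.113, so it is fully down. The chute points at the aluminium cup, about 0.3 rad off its centre, which is within the stated catch offset. The cup, the bin and the surroundings have not moved, and the arm is clear.

```bash
python3 -c "
from h import *
print(env.hand_in())"
```

```text
the job is handed in; nothing more can be done
None
```

I turned the chute the shorter way to the aluminium cup until the catch dropped in, pressed the lock button fully down, and handed the job in at about 45 s; no verdict came back.

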